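Square up the loose corner of a spice crate

ROBOT

A 7-joint arm with a two-finger parallel gripper is mounted at the origin on a cart in front of the work surface, level with it; the furniture and walls round the work are solid. World frame = base frame: x ahead of the robot, y to its left, z up, the work surface at z = 0. Lengths are in m, angles in rad, forces in N, time in s.
With the tool pointing down it reaches from about 0.4 to 0.85 m from the base axis. Payload 4.5 kg.
Tool frame: the origin (TCP) lies between the finger pads, 19 mm behind the fingertips; this is the grasp point; z points along the fingers, y is the line along which they close (so a half turn about z gives the same grasp; the last joint's range is limited). The gripper opens to 88 mm and grips with 3 to 60 N. Pads are 18 mm wide; open, the fingers measure 123 mm over their backs; the gripper's body (75 mm by 187 mm) begins 45 mm behind the grasp point.
Start: joints at [-1.112, 0.689, -0.195, 1.565, 0.157, 0.902, -0.215], TCP at [0.258, 0.569, 0.257] pointing down, gripper open.
Joint ranges: [-3.01, 3.01], [-0.46, 2.08], [-1.47, 1.51], [0.13, 2.56], [-1, 4.14], [0.04, 2.09], [-2.66, 2.66]. Speed limits (rad/s): [2.57, 2.57, 3.14, 3.14, 3.14, 3.14, 3.14].

INTERFACE

Orientations are given as a unit quaternion [x, y, z, w].
In Python, from plant import r gives the robot as it stands.
- The arm moves only by the tool play_rows, never from a script. Its arguments are lists of equal length, an entry for each row: "translation": the shift along the tool's x, y, z in m, a list of three; "delta_rot": the turn, a rotation vector about the tool's x, y, z in degrees, a list of three; "grip": the opening, from -1 (shut) to 1 (fully open). In form: {"translation": [[x, y, z], ...], "delta_rot": [[rx, ry, rz], ...], "grip": [grip, ...]}. A call has 1 to 20 rows; each row shifts and turns the commanded pose from where the row before left it, along the tool's axes as they then stand; what a row does not reach is not made up. A row lasts 1/8 s, in which the tool goes at most 62.5 mm and 10.7 degrees, less where a joint would pass 70% of its speed; a pose out of reach is approached as far as the arm can. A call with a gripper value outside its range is refused whole. The fingers move at their own pace and stop on an object; "squeeze" is the grip in N (left out, the last holds). Time passes only in rows, so rows that do not move let the fingers close. It gives the time, the measured TCP pose, the force, the opening and the grip force at its end, in the units of the state.
- r.get_state(): the state, without advancing time (a new reading comes with each control period).
- r.snapshot(name): name is "scene" or "side" or "wrist"; returns the picture (420x560x3 uint8, blue, green, red); there is no depth.
- r.get_calibration(name): a dict with "intrinsics" (3x3 intrinsics, pixels), "k1" (the pictures are not rectified: a ray, as slopes to the right and down, at radius r is drawn at 1 + k1 r^2 times it, then the intrinsics apply), "eye" and "rotation" of the camera in the world. Camera axes: x right, y up, looking along -z (the intrinsics and any distortion apply to the point x, -y, -z); pixel columns grow to the right and rows downward; lengths in m; the calibration is good to about 2 mm. A picture is of the moment at which its call begins: read the wrist's pose just before it. get_calibration takes no time and is no camera call; for the wrist camera it gives the pose at the moment of the call.
- r.finish_job(): hands the job in; it is judged then, once.
Trained networks look in the newest picture that a camera, given by its name, has taken for a name from the list of things; names that differ only in an ending like _2 or _b are one class to them, and where a whole thing is asked for, a point or a joint stands for the part that bears it (a point fixed in the world has none). Each returns a list of dicts, best first, with "confidence" (0 to 1); they miss things now and then, are a little off and sometimes report something else, mostly with a low value. They report only what shows in the picture. A call takes as long as a camera call.
- r.look_for(camera, target): "point" ([x, y, z] in m, in world coordinates, good to about 4 mm: the middle of the surface that is visible of it).
- r.silhouettes(camera, target): "pixels" (420x560 bool, what is visible of it).
The state is a dict: "clock": time; "q": joint angles; "qd": joint speeds; "joint_torque": joint torques, N m; "tool_pos": TCP position; "eef_rot": TCP orientation; "contact_force": force on the tool from outside, world axes, zero at the start; "moment": the same for the moment, N m; "opening": opening from 0.0 (shut) to 1.0 (fully open); "finger_force": force on a finger pad.
Only numpy, scipy, OpenCV 4.12 (cv2) and the standard library are available. Lean on these libraries where they do the work, as an engineer would, in place of code of your own. Each camera call takes 0.05 s, during which the arm holds its last target. There are 200 camera calls.

TASK

The right end board of the half-built spice crate hangs on a single screw and has swung inward, and both boards were fixed only by eye. Take the metal assembly square by its upright wooden grip and press it gently into that corner, one leg flat on the back board and the other pushing the end board out, until both legs bear flush on both boards with no gap, and keep a light pressure of about 8 newtons on each for a full second. Then put the square back flat on the chopping board and let go, leaving the corner square; move the end board only with the square, and leave the things round about where they are.

Things in the scene. Friction and masses are not known exactly. Their poses are not given: they have to be found in the camera images.
- assembly_square: Loose L-shaped aluminium square, 0.28 kg (varies). Origin: its outer corner at the underside, z up. One leg runs along +y (outer face x = 0, for the back board), the other along -x (outer face y = 0, for the end board), each to 110 mm, 20 mm wide, 30 mm high. The corner has a 10 x 10 mm notch: faces bear from 10 to 110 mm. Seated, its axes are parallel to the crate's.
- square_grip (a point): In the square's upright wooden grip, 75 mm above the square's underside, at (-36, 36) mm in the square; a good place for the TCP. The grip is 14 mm thick, 46 mm long along the square's direction (1, 1), so fingers close along (1, -1); its top is 90 mm above the underside. Axes as the square's.
- end_leg_tip (a point): Tip of the square's leg for the end board: on its outer face at the underside, at (-110, 0, 0) mm in the square.
- back_leg_tip (a point): Tip of the square's leg for the back board: on its outer face at the underside, at (0, 110, 0) mm in the square.
- crate: Crate base, fixed: plywood 170 (x) x 240 (y) x 9 mm, origin at the centre of its underside, z up; -x side open. Boards on it are 12 mm thick, tops 49 mm above the table: back board along y at the +x side, rigidly fixed, inner face at x = 48 to 72 mm; fixed end board, inner face y = 100 mm; loose end board at -y, its screw rigidly fixed. Square on board friction 0.24 to 0.36.
- crate_corner (a point): The corner as drawn: on top of the base (9 mm above the table) at x = 60, y = -98 mm in the crate, axes as the crate's. The real inner face of the back board lies up to 12 mm nearer or farther in x, that of the end board (when square) up to 7 mm to either side in y; these offsets are not measured: feel for them. The seated square's origin is at the true faces.
- end_board (a joint): Angle of the loose end board, rad, -0.25 to 0.3: 0 = square to the back board, positive = free (-x) end swung inward over the base. No spring: it stays where left; friction 0.22 N m (2.5 N at 88 mm from the screw). The board reaches from x = -76 to 84 mm in the crate, past the end of the back board; its upright screw is at x = 26, 6 mm behind its inner face.
- chopping_board: Wooden chopping board lying fixed on the table, 170 (x) x 280 (y) x 22 mm, origin at the centre of its underside; its long side points away from the robot. The square starts on it and goes back on it.
- spice_jar_a: Loose spice jar, 42 mm across, 106 mm high, standing in the crate near the fixed end board; origin at its underside. Leave alone.
- spice_jar_b: Loose spice jar, 40 mm across, 105 mm high, standing in the crate near the fixed end board; origin at its underside. Leave alone.
- mug: Loose two-tone mug, 90 x 122 x 105 mm, at the left of the table. Leave alone.
- lemon: Loose lemon, 78 mm long, 56 mm high, behind the crate. Leave alone.
- garlic: Loose garlic bulb, 60 mm across, behind the crate. Leave alone.

How it is judged:
On the way:
1. the square stands upright in the corner, bearing on back board and end board at once with at least 2 N on each, its axes within 0.05 rad of the crate's, the end board square within 0.02 rad, for 0.8 s (contact force between assembly_square and back_board_c0 above 2 N and contact force between assembly_square and end_board above 2 N and angle between assembly_square's own z axis and vertical below 0.05 rad and angle between the x axis of assembly_square and the x axis of crate, either way round below 0.05 rad and y of assembly_square in the frame of crate_corner between -0.011 and 0.011 m and x of assembly_square in the frame of crate_corner between -0.016 and 0.016 m and z of assembly_square in the frame of crate_corner between -0.01 and 0.01 m and value of joint end_board between -0.02 and 0.02 rad), for 0.8 s.
At the end, for the whole second after the job is handed in: the end board is square to the back board within 0.02 rad; the assembly square rests flat (within 0.05 rad) on the chopping board, its grip over the board at least 15 mm inside the edges, released and at rest (value of joint end_board between -0.02 and 0.02 rad and angle between assembly_square's own z axis and vertical below 0.05 rad and linear speed of assembly_square below 0.02 m/s and z of assembly_square in the frame of chopping_board between 0.018 and 0.026 m and x of square_grip in the frame of chopping_board between -0.07 and 0.07 m and y of square_grip in the frame of chopping_board between -0.12 and 0.12 m and contact force between assembly_square and the fingers below 0.1 N); the robot touches nothing.
It fails at once if the square presses on the back board or the end board with more than 18 N (contact force between assembly_square and back_board_c0 above 18 N or contact force between assembly_square and end_board above 18 N).
It fails at once if the robot itself pushes the end board (contact force between any of the fingers, the arm and end_board above 1 N).
It fails at once if a spice jar, the mug, the lemon or the garlic is shifted by more than 25 mm (distance of any of spice_jar_a, spice_jar_b, mug, lemon, garlic from where it was at the start of the episode above 0.025 m).
It also fails if it takes over 69 s, if anything falls off the work surface, if the arm or the gripper's body presses on something with over 40 N, if the wrist force passes 120 N, or if a joint passes its speed limit or range.

## Working session

There is one attempt and no reset: what is moved stays moved. The work goes in short steps, Python scripts to look and compute and a tool call to move; the robot and the scene stay as the last step left them, time stands still between calls to the robot, and variables do not carry over. Pictures are saved under pics/ and viewed, at most 10 in all, crops included, and the job is handed in when it is done.

Besides the shell and the picture viewer there is one more tool, called after "Call:" as a command line: name --argument value ..., lists and objects as JSON in quotes. play_rows: Moves the arm, as the interface text tells. Its arguments: {"type":"object","properties":{"translation":{"type":"array","items":{"type":"array","items":{"type":"number"}}},"delta_rot":{"type":"array","items":{"type":"array","items":{"type":"number"}}},"grip":{"type":"array","items":{"type":"number"}},"squeeze":{"type":"number"}},"required":["translation","delta_rot","grip"]}

```bash
ls; mkdir -p pics; python3 - <<'E'
from plant import r
import cv2,numpy as np
s=r.get_state();print({k:np.round(v,3).tolist() for k,v in s.items()})
ims=[]
for n in ("scene","side"):
    im=r.snapshot(n);cv2.imwrite(f"pics/{n}0.png",im)
    c=r.get_calibration(n);print(n,c)
    for t in ("assembly_square","square_grip","crate","end_board","chopping_board","spice_jar_a","mug","lemon","garlic"):
        print(n,t,[(np.round(d["point"],3).tolist(),round(d["confidence"],2)) for d in r.look_for(n,t)][:3])
E
```

```text
pics
{'clock': 0.0, 'q': [-1.112, 0.69, -0.195, 1.566, 0.157, 0.902, -0.215], 'qd': [-0.001, -0.002, 0.001, 0.001, -0.001, 0.001, 0.002], 'joint_torque': [-0.0, -52.755, -1.266, -15.343, -0.053, 0.007, 0.0], 'tool_pos': [0.257, 0.569, 0.257], 'eef_rot': [0.211, 0.978, -0.001, -0.0], 'contact_force': [-0.528, -0.827, 0.226], 'moment': [-0.01, 0.039, 0.03], 'finger_force': 0.0, 'opening': 0.999}
scene {'intrinsics': array([[511.87413408,   0.        , 277.73209741],
       [  0.        , 511.87413408, 206.61291434],
       [  0.        ,   0.        ,   1.        ]]), 'k1': -0.19816183511051663, 'eye': array([-0.27431261, -1.06482628,  0.93478496]), 'rotation': array([ 0.46676664, -0.15512235, -0.27604431,  0.82575148])}
scene assembly_square [([0.458, -0.31, 0.048], 0.7)]
scene square_grip [([0.456, -0.316, 0.049], 0.94), ([0.474, 0.05, 0.034], 0.42)]
scene crate [([0.44, 0.159, 0.011], 0.85)]
scene end_board [([0.475, 0.048, 0.033], 0.9)]
scene chopping_board [([0.444, -0.333, 0.017], 0.81)]
scene spice_jar_a [([0.44, 0.158, 0.007], 0.68), ([0.469, 0.222, 0.078], 0.58), ([0.415, 0.21
[... 324 characters left out ...]
,   0.        ,   1.        ]]), 'k1': 0.03654400861414996, 'eye': array([ 0.01925745, -0.73302798,  0.93382884]), 'rotation': array([ 0.38510474, -0.11517925, -0.28781572,  0.86924691])}
side assembly_square [([0.449, 0.158, 0.005], 0.39)]
side square_grip [([0.463, -0.311, 0.049], 0.95)]
side crate [([0.449, 0.153, 0.011], 0.75)]
side end_board [([0.478, 0.051, 0.038], 0.9)]
side chopping_board [([0.448, -0.323, 0.021], 0.73), ([0.476, 0.052, 0.039], 0.57), ([0.416, 0.213, 0.078], 0.26)]
side spice_jar_a [([0.474, 0.218, 0.076], 0.67)]
side mug [([0.418, 0.373, 0.072], 0.78)]
side lemon [([0.674, -0.029, 0.042], 0.88)]
side garlic [([0.674, 0.09, 0.035], 0.8), ([0.419, 0.369, 0.072], 0.4)]
```

View pics/scene0.png

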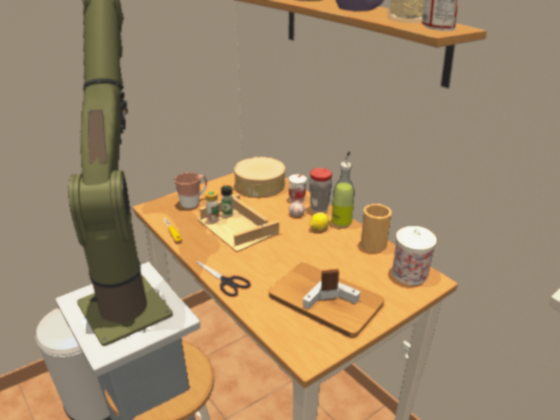

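View pics/side0.png

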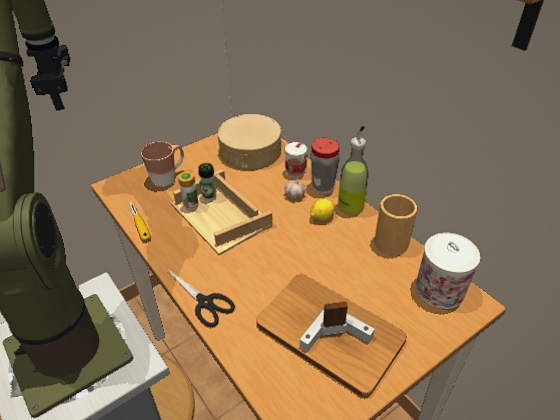

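```bash
cat > h.py <<'E'
import numpy as np,cv2
from scipy.spatial.transform import Rotation as R
from plant import r
def cal(n):
    c=r.get_calibration(n);c["R"]=R.from_quat(c["rotation"]).as_matrix();return c
def proj(c,P):
    p=(np.atleast_2d(P)-c["eye"])@c["R"];s=np.c_[p[:,0]/-p[:,2],p[:,1]/p[:,2]]
    s*=1+c["k1"]*(s**2).sum(1,keepdims=True)
    return s@c["intrinsics"][:2,:2].T+c["intrinsics"][:2,2]
def ray(c,uv,z):
    uv=np.atleast_2d(uv).astype(float)
    d=(uv-c["intrinsics"][:2,2])/c["intrinsics"][0,0];s=d.copy()
    for _ in range(30): s=d/(1+c["k1"]*(s**2).sum(1,keepdims=True))
    w=np.c_[s[:,0],-s[:,1],-np.ones(len(s))]@c["R"].T
    return c["eye"]+w*((z-c["eye"][2])/w[:,2:])
def go(target=None,xax=None):
    """translation in current tool axes to world target; turn about tool z so tool x heads to angle xax (deg)"""
    s=r.get_state();M=R.from_quat(s["eef_rot"]).as_matrix()
    if target is not None: print("tool shift",np.round(M.T@(np.array(target)-s["tool_pos"]),4))
    h=np.degrees(np.arctan2(M[1,0],M[0,0]));print("heading x",round(h,2),"tilt",np.round(M[:2,2],4))
    if xax is not None: print("turn about tool z",round(-((xax-h+180)%360-180),2))
E
python3 - <<'E'
from h import *
c=cal("wrist");s=r.get_state();M=R.from_quat(s["eef_rot"]).as_matrix()
print(c["eye"]-s["tool_pos"],M.T@(c["eye"]-s["tool_pos"]),(M.T@c["R"]).round(3),c["intrinsics"],c["k1"])
c=cal("side")
for n,z in(("crate",.009),("chopping_board",.022),("assembly_square",.052),("end_board",.049),("square_grip",.1)):
    d=r.silhouettes("side",n)
    if not d: continue
    m=d[0]["pixels"].astype(np.uint8);print(n,d[0]["confidence"],m.sum())
    k=cv2.findContours(m,0,2)[0];k=max(k,key=cv2.contourArea)
    q=cv2.approxPolyDP(k,4,True)[:,0];print(np.c_[q,ray(c,q,z)[:,:2].round(3)].tolist())
go([.36,.12,.3])
E
```

```text
[-0.07019324  0.03120894  0.12749758] [ 0.07681427 -0.00048015 -0.12749925] [[-0.     0.956  0.293]
 [ 1.     0.    -0.   ]
 [-0.001  0.293 -0.956]] [[302.50149853   0.         282.62044456]
 [  0.         302.50149853 206.07543873]
 [  0.           0.           1.        ]] -0.06334543583300496
crate 0.59 267
[[298.0, 181.0, 0.717, 0.136], [285.0, 186.0, 0.675, 0.141], [293.0, 198.0, 0.661, 0.087], [304.0, 190.0, 0.706, 0.095]]
chopping_board 0.59 8064
[[296.0, 275.0, 0.493, -0.142], [258.0, 317.0, 0.356, -0.184], [258.0, 327.0, 0.341, -0.205], [368.0, 396.0, 0.42, -0.453], [403.0, 345.0, 0.553, -0.417], [404.0, 333.0, 0.576, -0.399], [306.0, 275.0, 0.511, -0.156]]
assembly_square 0.63 1691
[[374.0, 329.0, 0.516, -0.367], [349.0, 315.0, 0.499, -0.312], [345.0, 303.0, 0.513, -0.284], [326.0, 304.0, 0.479, -0.262], [300.0, 337.0, 0.385, -0.292], [299.0, 347.0, 0.369, -0.309], [308.0, 350.0, 0.379, -0.325], [320.0, 335.0, 0.42, -0.313], [346.0, 331.0, 0.468, -0.337], [369.0, 342.0, 0.487, -0.383]]
end_board 0.94 740
[[270.0, 212.0, 0.554, 0.044], [215.0, 232.0, 0.404, 0.068], [216.0, 243.0, 0.386, 0.035], [268.0, 223.0, 0.526, 0.015]]
square_grip 0.88 1715
[[374.0, 329.0, 0.489, -0.387], [349.0, 314.0, 0.475, -0.333], [345.0, 302.0, 0.488, -0.307], [326.0, 304.0, 0.454, -0.288], [299.0, 346.0, 0.351, -0.33], [307.0, 350.0, 0.358, -0.346], [321.0, 335.0, 0.4, -0.337], [345.0, 331.0, 0.442, -0.357], [369.0, 341.0, 0.463, -0.4]]
tool shift [-0.2786 -0.3673 -0.0426]
heading x 155.66 tilt [0.     0.0001]
```

Call:
play_rows --translation '[[-0.028, -0.037, -0.004], [-0.028, -0.037, -0.004], [-0.028, -0.037, -0.004], [-0.028, -0.037, -0.004], [-0.028, -0.037, -0.004], [-0.028, -0.037, -0.004], [-0.028, -0.037, -0.004], [-0.028, -0.037, -0.004], [-0.028, -0.037, -0.004], [-0.028, -0.037, -0.004], [0, 0, 0], [0, 0, 0]]' --delta_rot '[[0, 0, 0], [0, 0, 0], [0, 0, 0], [0, 0, 0], [0, 0, 0], [0, 0, 0], [0, 0, 0], [0, 0, 0], [0, 0, 0], [0, 0, 0], [0, 0, 0], [0, 0, 0]]' --grip '[1, 1, 1, 1, 1, 1, 1, 1, 1, 1, 1, 1]'

```text
clock: 2.75
tool_pos: [0.3604, 0.1176, 0.2976]
eef_rot: [0.211, 0.978, 0.001, 0.0]
contact_force: [-0.7, 0.6, 0.1]
opening: 1.005
finger_force: 0.0
```

```bash
python3 - <<'E'
from h import *
import pickle
c=cal("wrist");im=r.snapshot("wrist");pickle.dump(c,open("cw1.pkl","wb"));cv2.imwrite("pics/w1raw.png",im)
print(c["eye"]);s=r.get_state();print(s["q"],s["tool_pos"],s["clock"])
cv2.imwrite("pics/w1.png",cv2.resize(im,(800,600)))
d=r.silhouettes("wrist","end_board")
for e in d[:1]:
    k=max(cv2.findContours(e["pixels"].astype(np.uint8),0,2)[0],key=cv2.contourArea)
    q=cv2.approxPolyDP(k,3,True)[:,0];print(e["confidence"],np.c_[q,ray(c,q,.049)[:,:2].round(3)].tolist())
go([.42,-.3,.27])
E
```

```text
[0.29011084 0.14866755 0.42507238]
[-0.25093967  0.31747879 -0.25175307  2.19070042  0.12858658  0.64586736
  0.55425677] [0.36022501 0.11811529 0.29754509] 2.8
0.98 [[259.0, 212.0, 0.39, 0.07], [255.0, 224.0, 0.403, 0.058], [285.0, 303.0, 0.531, 0.044], [293.0, 304.0, 0.538, 0.054], [266.0, 217.0, 0.4, 0.076]]
tool shift [-0.2261 -0.357   0.0271]
heading x 155.81 tilt [0.0002 0.0008]
```

View pics/w1.png

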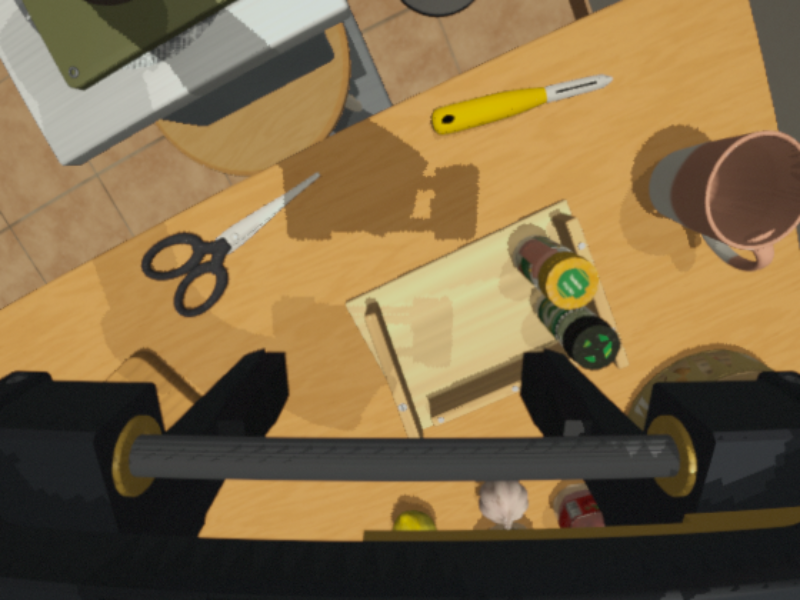

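```bash
python3 - <<'E'
from h import *
im=cv2.imread("pics/w1raw.png")[135:315,235:455]
cv2.imwrite("pics/w1c.png",cv2.resize(im,None,fx=3.33333,fy=3.33333,interpolation=cv2.INTER_CUBIC))
E
```

```text
(no output)
```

View pics/w1c.png

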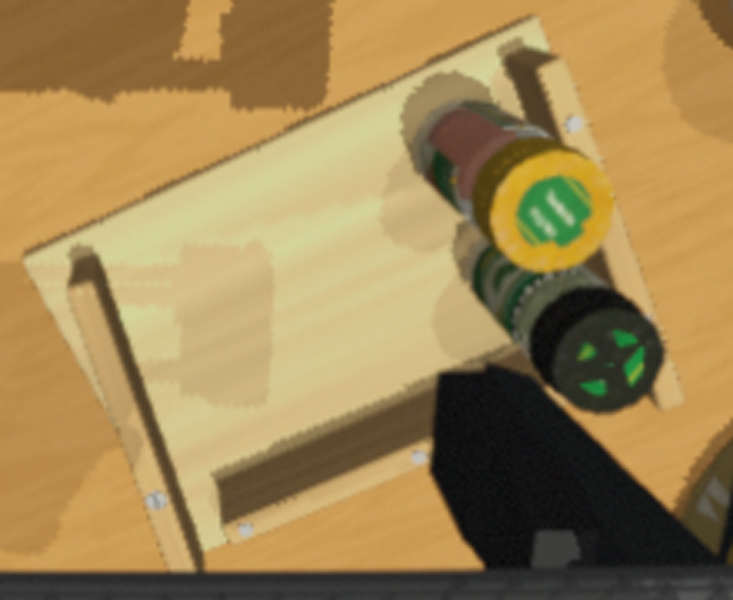

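Call:
play_rows --translation '[[-0.025, -0.04, 0.003], [-0.025, -0.04, 0.003], [-0.025, -0.04, 0.003], [-0.025, -0.04, 0.003], [-0.025, -0.04, 0.003], [-0.025, -0.04, 0.003], [-0.025, -0.04, 0.003], [-0.025, -0.04, 0.003], [-0.026, -0.037, 0.003], [0, 0, 0], [0, 0, 0]]' --delta_rot '[[0, 0, 0], [0, 0, 0], [0, 0, 0], [0, 0, 0], [0, 0, 0], [0, 0, 0], [0, 0, 0], [0, 0, 0], [0, 0, 0], [0, 0, 0], [0, 0, 0]]' --grip '[1, 1, 1, 1, 1, 1, 1, 1, 1, 1, 1]'

```text
clock: 4.22
tool_pos: [0.4196, -0.2996, 0.27]
eef_rot: [0.21, 0.978, 0.001, -0.0]
contact_force: [0.1, 0.5, -1.4]
opening: 1.001
finger_force: 0.0
```

```bash
python3 - <<'E'
from h import *
import pickle
c=cal("wrist");im=r.snapshot("wrist");pickle.dump(c,open("cw2.pkl","wb"));cv2.imwrite("pics/w2raw.png",im)
print(c["eye"]);s=r.get_state();print(s["q"],s["tool_pos"],s["clock"])
d=r.silhouettes("wrist","assembly_square");print(len(d))
for e in d[:1]:
    np.save("sq.npy",e["pixels"])
    k=max(cv2.findContours(e["pixels"].astype(np.uint8),0,2)[0],key=cv2.contourArea)
    q=cv2.approxPolyDP(k,3,True)[:,0];print(e["confidence"],np.c_[q,ray(c,q,.052)[:,:2].round(3)].tolist())
d=r.look_for("wrist","square_grip");print([(e["point"],e["confidence"]) for e in d])
cv2.imwrite("pics/w2.png",cv2.resize(im,(800,600),interpolation=cv2.INTER_CUBIC))
E
```

```text
[ 0.34940393 -0.26880073  0.39761076]
[ 0.66195652  0.53093733 -0.20507499  1.87603833  0.15012611  0.75043828
  1.52343248] [ 0.41955469 -0.29931925  0.27022495] 4.275
1
0.81 [[274.0, 150.0, 0.381, -0.293], [265.0, 154.0, 0.381, -0.304], [260.0, 163.0, 0.388, -0.314], [286.0, 192.0, 0.432, -0.301], [284.0, 231.0, 0.476, -0.323], [258.0, 253.0, 0.49, -0.365], [258.0, 262.0, 0.501, -0.371], [265.0, 270.0, 0.515, -0.367], [287.0, 254.0, 0.506, -0.332], [296.0, 254.0, 0.51, -0.322], [299.0, 246.0, 0.502, -0.314], [325.0, 225.0, 0.489, -0.274], [326.0, 214.0, 0.477, -0.268], [320.0, 201.0, 0.459, -0.268]]
[([0.4588, -0.2988, 0.0525], 0.71)]
```

View pics/w2.png

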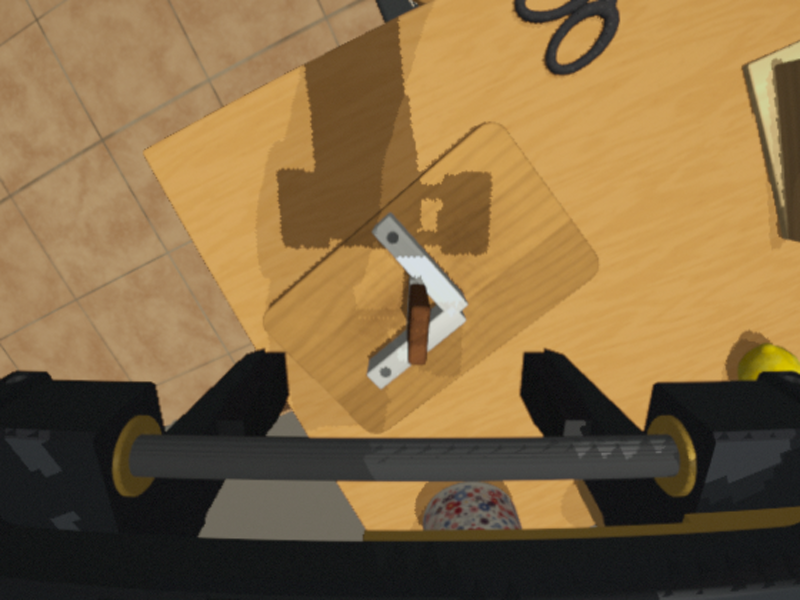

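```bash
cat > fit.py <<'E'
from h import *
import pickle
from scipy.optimize import minimize,least_squares
c1=pickle.load(open("cw1.pkl","rb"));c2=pickle.load(open("cw2.pkl","rb"))
C=lambda u,v:ray(c1,[235+u/3.33333-.35,135+v/3.33333-.35],.009)[0,:2]
T=lambda u,v,z:ray(c1,[235+u/3.33333-.35,135+v/3.33333-.35],z)[0,:2]
A,B=C(24,256),C(536,15);print("base front corners",A,B,np.linalg.norm(B-A))
d=B-A;yaw=np.degrees(np.arctan2(d[1],d[0]))-90;print("yaw",yaw)
ex=np.array([np.cos(np.radians(yaw)),np.sin(np.radians(yaw))]);ey=np.array([-ex[1],ex[0]])
O=(A+B)/2+.085*ex;print("crate",O)
for n,p in dict(backtop_a=(222,524),backtop_b=(432,432),backbot_a=(217,478),end_in_a=(93,285),end_in_b=(203,568),fix_in=(540,65),bscrew1=(246,530),screw=(156,500),fixend=(683,400)).items():
    z=.009 if "bot" in n else .049
    w=T(*p,z)-O;print(n,np.round([w@ex*1e3,w@ey*1e3],1))
# square
def box(x0,x1,y0,y1,z0,z1): return np.array([[x,y,z] for x in(x0,x1) for y in(y0,y1) for z in(z0,z1)])
g=box(-23,23,-7,7,30,90);q=np.sqrt(.5);G=np.c_[-36+q*(g[:,0]-g[:,1]),36+q*(g[:,0]+g[:,1]),g[:,2]]
parts=[box(-20,0,10,110,0,30),box(-110,-10,0,20,0,30),box(-20,-10,10,20,0,30),G]
m=np.load("sq.npy")
big=cv2.resize(m.astype(np.uint8),None,fx=4,fy=4,interpolation=0)
def ren(p,c):
    a=np.zeros((1680,2240),np.uint8);Rz=R.from_euler("z",p[2]).as_matrix()
    for b in parts:
        uv=proj(c,b/1e3@Rz.T+[p[0],p[1],.022]);h=cv2.convexHull(np.round((uv*4+1.5)).astype(np.int32));cv2.fillConvexPoly(a,h,1)
    return a
def cost(v):
    a=ren([v[0]/100,v[1]/100,v[2]/10],c2);return 1-(a&big).sum()/(a|big).sum()
best=min((minimize(cost,[48,-27,10*np.radians(y0)],method="Nelder-Mead",options=dict(initial_simplex=[[48,-27,10*np.radians(y0)],[49,-27,10*np.radians(y0)],[48,-26,10*np.radians(y0)],[48,-27,10*np.radians(y0)+1]])) for y0 in (105,115,125)),key=lambda o:o.fun)
p=best.x/[100,100,10];print("square",p[:2],np.degrees(p[2]),"iou",1-best.fun)
gr=p[:2]+R.from_euler("z",p[2]).as_matrix()[:2,:2]@[-.036,.036];print("grip",gr,"finger y heading",np.degrees(p[2])-45,"x heading",np.degrees(p[2])+45)
im=cv2.imread("pics/w2raw.png")
if 1: go([*gr,.097],np.degrees(p[2])+45)
E
python3 fit.py
```

```text
base front corners [0.38986011 0.03947287] [0.38332049 0.27611695] 0.2367344233988366
yaw 1.5829557525088518
crate [0.47155786 0.16014297]
backtop_a [ 49.8 -88.6]
backtop_b [48.5  8.8]
backbot_a [ 50.8 -89. ]
end_in_a [-71.7 -88.7]
end_in_b [  66.4 -105.4]
fix_in [-76.2 101.4]
bscrew1 [ 57.1 -80.6]
screw [  26.7 -108.9]
fixend [ 82.3 109.8]
square [ 0.48542183 -0.2627985 ] 107.77317264391547 iou 0.9473134227735455
grip [ 0.462129   -0.30806929] finger y heading 62.77317264391547 x heading 152.77317264391547
tool shift [-0.0425  0.0096  0.1735]
heading x 155.84 tilt [-0.0001  0.0009]
turn about tool z 3.07
```

Call:
play_rows --translation '[[-0.021, 0.005, 0.015], [-0.0215, 0.0046, 0.02], [0, 0, 0.03], [0, 0, 0.03], [0, 0, 0.03], [0, 0, 0.025], [0, 0, 0.0235], [0, 0, 0], [0, 0, 0], [0, 0, 0], [0, 0, 0], [0, 0, 0], [0, 0, 0], [0, 0, 0]]' --delta_rot '[[0, 0, 0], [0, 0, 0], [0, 0, 3], [0, 0, 0], [0, 0, 0], [0, 0, 0], [0, 0, 0], [0, 0, 0], [0, 0, 0], [0, 0, 0], [0, 0, 0], [0, 0, 0], [0, 0, 0], [0, 0, 0]]' --grip '[1, 1, 1, 1, 1, 1, 1, 1, -1, -1, -1, -1, -1, -1]' --squeeze 35

```text
clock: 6.12
tool_pos: [0.4616, -0.3102, 0.0969]
eef_rot: [0.236, 0.972, 0.0, -0.0]
contact_force: [0.4, 0.4, -0.4]
opening: 0.343
finger_force: 0.0
```

```bash
python3 - <<'E'
from h import *
import pickle
s=r.get_state();print(s["tool_pos"],s["opening"],s["finger_force"],s["contact_force"],s["clock"])
go([.44,.0,.25])
E
```

```text
[ 0.46164777 -0.31022218  0.09689388] 0.3433078822773699 0.0 [ 0.42747276  0.3952588  -0.36313806] 6.125
tool shift [ 0.1617  0.2656 -0.1531]
heading x 152.66 tilt [0.     0.0001]
```

Call:
play_rows --translation '[[0, 0, 0], [0, 0, 0], [0, 0, 0], [0, 0, 0], [0, 0, 0], [0, 0, -0.005], [0, 0, -0.01], [0, 0, -0.02], [0, 0, -0.025], [0, 0, -0.03], [0, 0, -0.03], [0, 0, -0.02], [0, 0, -0.01], [0, 0, 0]]' --delta_rot '[[0, 0, 0], [0, 0, 0], [0, 0, 0], [0, 0, 0], [0, 0, 0], [0, 0, 0], [0, 0, 0], [0, 0, 0], [0, 0, 0], [0, 0, 0], [0, 0, 0], [0, 0, 0], [0, 0, 0], [0, 0, 0]]' --grip '[-1, -1, -1, -1, -1, -1, -1, -1, -1, -1, -1, -1, -1, -1]'

```text
clock: 7.88
tool_pos: [0.4616, -0.3104, 0.2474]
eef_rot: [0.236, 0.972, -0.0, 0.0]
contact_force: [-0.2, 0.1, -3.2]
opening: 0.159
finger_force: 35.0
```

```bash
python3 - <<'E'
from h import *
import pickle
s=r.get_state();print(s["tool_pos"],s["opening"],s["finger_force"],s["contact_force"],s["moment"],s["clock"])
c=cal("wrist");M=R.from_quat(s["eef_rot"]).as_matrix()
im=r.snapshot("wrist");cv2.imwrite("pics/w3raw.png",im)
d=r.silhouettes("wrist","assembly_square")
import re
src=open("fit.py").read();src=src[src.index("def box"):src.index("m=np.load")];exec(src)
m=d[0]["pixels"];print(d[0]["confidence"],m.sum())
big=cv2.resize(m.astype(np.uint8),None,fx=4,fy=4,interpolation=0)
from scipy.optimize import minimize
# occluders: gripper pixels unknown; compare only on legs
def ren(p):
    a=np.zeros((1680,2240),np.uint8);Rz=R.from_euler("z",p[2]).as_matrix()
    for b in parts:
        uv=proj(c,b/1e3@Rz.T+[p[0],p[1],s["tool_pos"][2]-.075]);cv2.fillConvexPoly(a,cv2.convexHull(np.round(uv*4+1.5).astype(np.int32)),1)
    return a
x0=[48.5,-26.5,18.81]
def cost(v):
    a=ren([v[0]/100,v[1]/100,v[2]/10]);return 1-(a&big).sum()/(a|big).sum()
o=minimize(cost,x0,method="Nelder-Mead",options=dict(initial_simplex=[x0,[49.5,-26.5,18.8],[48.5,-25.5,18.8],[48.5,-26.5,19.8]]))
p=o.x/[100,100,10];print(p[:2],np.degrees(p[2]),1-o.fun)
g=p[:2]+R.from_euler("z",p[2]).as_matrix()[:2,:2]@[-.036,.036]
print("grip point in tool mm",1e3*(M.T@(np.r_[g,s["tool_pos"][2]]-s["tool_pos"])))
v=im.copy();k=cv2.findContours(cv2.resize(ren(p),(560,420),interpolation=0),0,2)[0];cv2.drawContours(v,k,-1,(0,0,255),1)
cv2.imwrite("pics/w3.png",cv2.resize(v,(800,600)))
go([.44,.0,.25])
E
```

```text
[ 0.46162198 -0.31039312  0.24736361] 0.1585291904650219 34.999635480344296 [-0.23951916  0.14885519 -3.18191768] [-0.05268681 -0.02497929 -0.05110534] 7.875
0.59 9938
[ 0.48404333 -0.26548438] 107.76667957687135 0.6876864842732504
grip point in tool mm [ 6.13510728e-01 -7.21957484e-01 -4.03812702e-04]
tool shift [ 0.1611  0.2657 -0.0036]
heading x 152.66 tilt [-0.0015  0.0008]
```

View pics/w3.png

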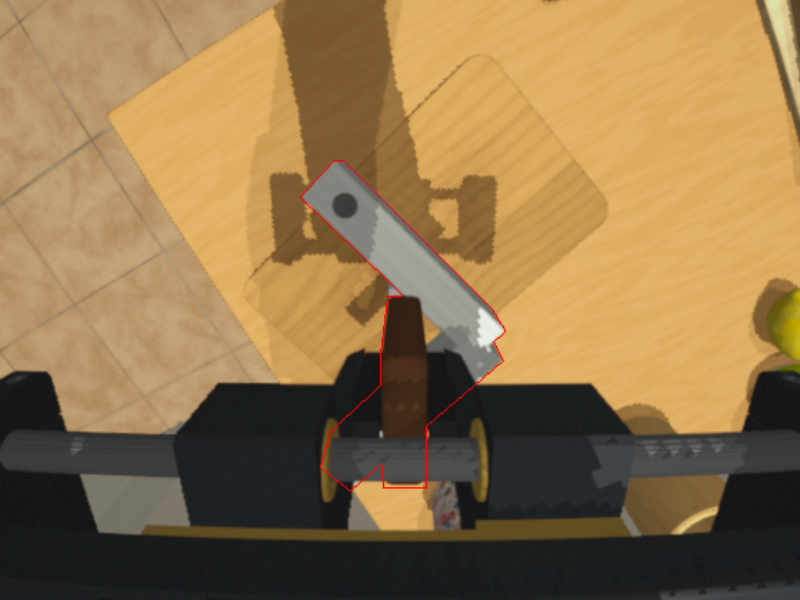

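Call:
play_rows --translation '[[0.011, 0.022, 0], [0.019, 0.04, 0], [0.021, 0.043, 0], [0.021, 0.043, 0], [0.021, 0.043, 0], [0.021, 0.043, 0], [0.021, 0.043, 0], [0.021, 0.043, 0], [0.019, 0.04, 0], [0.014, 0.0264, 0]]' --delta_rot '[[0, 0, 0], [0, 0, 0], [0, 0, 0], [0, 0, 0], [0, 0, 0], [0, 0, 0], [0, 0, 0], [0, 0, 0], [0, 0, 0], [0, 0, 0]]' --grip '[-1, -1, -1, -1, -1, -1, -1, -1, -1, -1]'

```text
clock: 9.22
tool_pos: [0.4707, 0.1224, 0.2461]
eef_rot: [0.235, 0.972, 0.0, -0.001]
contact_force: [0.5, -0.3, -2.9]
opening: 0.153
finger_force: 35.0
```

Call:
play_rows --translation '[[0, 0, 0], [0, 0, 0], [0, 0, 0], [0, 0, 0], [0, 0, 0], [0, 0, 0], [0, 0, 0], [0, 0, 0], [0, 0, 0], [0, 0, 0], [0, 0, 0], [0, 0, 0], [0, 0, 0], [0, 0, 0]]' --delta_rot '[[0, 0, 6.1], [0, 0, 9], [0, 0, 9], [0, 0, 9], [0, 0, 9], [0, 0, 9], [0, 0, 9], [0, 0, 9], [0, 0, 9], [0, 0, 9], [0, 0, 9], [0, 0, 6], [0, 0, 4], [0, 0, 0]]' --grip '[-1, -1, -1, -1, -1, -1, -1, -1, -1, -1, -1, -1, -1, -1]'

```text
clock: 10.98
tool_pos: [0.4707, 0.12, 0.2462]
eef_rot: [0.918, 0.396, -0.001, 0.0]
contact_force: [1.1, -0.6, -3.5]
opening: 0.155
finger_force: 35.0
```

```bash
python3 - <<'E'
from h import *
import pickle
s=r.get_state();print(s["tool_pos"],s["opening"],s["finger_force"],s["contact_force"],s["moment"],s["clock"],s["q"])
c=cal("wrist");im=r.snapshot("wrist");pickle.dump(c,open("cw4.pkl","wb"));cv2.imwrite("pics/w4raw.png",im)
cv2.imwrite("pics/w4.png",cv2.resize(im,(800,600)))
go([.4712,.1196,.086],46.6)
d=r.silhouettes("wrist","end_board")
for e in d[:1]:
    k=max(cv2.findContours(e["pixels"].astype(np.uint8),0,2)[0],key=cv2.contourArea)
    q=cv2.approxPolyDP(k,3,True)[:,0];print(e["confidence"],np.c_[q,ray(c,q,.049)[:,:2].round(3)].tolist())
E
```

```text
[0.47073213 0.11995682 0.24617346] 0.1548468255720966 34.999935775995255 [ 1.10304156 -0.64733855 -3.46182936] [-0.03432041  0.17698764 -0.027908  ] 10.975 [-0.62665924  0.56876874  0.44896638  2.00688904 -0.39461526  0.65206346
 -0.67784858]
tool shift [0.0002 0.0006 0.1603]
heading x 46.67 tilt [-0.0012 -0.0006]
turn about tool z 0.07
0.76 [[389.0, 182.0, 0.558, 0.042], [373.0, 172.0, 0.552, 0.063], [333.0, 204.0, 0.496, 0.066], [344.0, 215.0, 0.496, 0.047]]
```

View pics/w4.png

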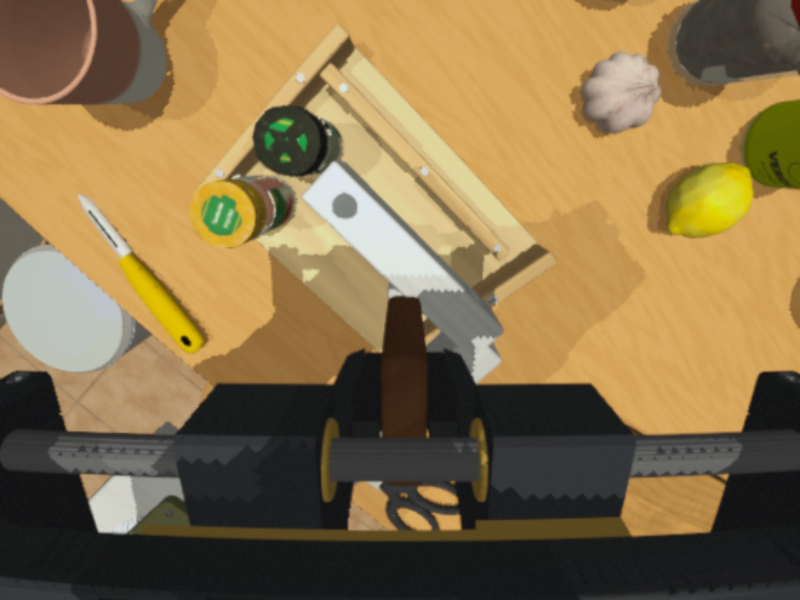

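```bash
python3 - <<'E'
from h import *
import pickle
c=pickle.load(open("cw4.pkl","rb"))
im=cv2.imread("pics/w4raw.png")
g=cv2.cvtColor(im,cv2.COLOR_BGR2GRAY).astype(np.float32)
O=np.array([.47156,.16014]);
def line(a,b,z,name):
    a,b=np.array(a)/1.42857,np.array(b)/1.42857;n=np.array([-(b-a)[1],(b-a)[0]]);n/=np.linalg.norm(n);P=[]
    for t in np.linspace(.08,.92,50):
        o=np.arange(-4,4.01,.25);s=a+t*(b-a)+o[:,None]*n
        v=cv2.remap(g,s[:,0].astype(np.float32)[None],s[:,1].astype(np.float32)[None],1)[0]
        d=np.gradient(cv2.GaussianBlur(v[None],(0,0),2)[0]);P.append(s[np.argmax(np.abs(d))])
    w=ray(c,np.array(P),z)[:,:2];
    for _ in range(5):
        m=w.mean(0);u,S,V=np.linalg.svd(w-m);e=np.abs((w-m)@V[1]);w=w[e<max(2*np.median(e),3e-4)]
    d=V[0]*np.sign(V[0][1]);h=np.degrees(np.arctan2(d[1],d[0]))-90
    y=np.radians(1.58);ex=np.array([np.cos(y),np.sin(y)])
    print(name,len(w),"yaw",h.round(2),"x_crate mm",((m-O)@ex*1e3).round(1),"mid",m.round(4))
line((324,80),(490,258),.049,"inner top")
line((337,68),(506,245),.049,"outer top")
line((357,52),(525,230),.009,"base +x edge")
line((270,250),(380,348),.009,"base -x edge")
E
```

```text
inner top 49 yaw 0.03 x_crate mm 47.6 mid [0.5189 0.1707]
outer top 30 yaw 1.62 x_crate mm 61.4 mid [0.5335 0.142 ]
base +x edge 50 yaw 1.68 x_crate mm 84.5 mid [0.556  0.1656]
base -x edge 27 yaw 1.56 x_crate mm -83.7 mid [0.3887 0.1273]
```

Call:
play_rows --translation '[[0, 0, 0.015], [0, 0, 0.025], [0, 0, 0.025], [0, 0, 0.025], [0, 0, 0.025], [0, 0, 0.02], [0, 0, 0.015], [0, 0, 0.007], [0, 0, 0.003], [0, 0, 0]]' --delta_rot '[[0, 0, 0], [0, 0, 0], [0, 0, 0], [0, 0, 0], [0, 0, 0], [0, 0, 0], [0, 0, 0], [0, 0, 0], [0, 0, 0], [0, 0, 0]]' --grip '[-1, -1, -1, -1, -1, -1, -1, -1, -1, -1]'

```text
clock: 12.32
tool_pos: [0.4714, 0.1199, 0.0871]
eef_rot: [0.919, 0.395, 0.0, -0.0]
contact_force: [0.0, -0.1, -2.8]
opening: 0.154
finger_force: 35.0
```

```bash
cat > st.py <<'E'
from h import *
import sys
s=r.get_state();y=np.radians(1.6);E=np.array([[np.cos(y),np.sin(y)],[-np.sin(y),np.cos(y)]])
F=E@s["contact_force"][:2]
t=E@(s["tool_pos"][:2]-np.array([.47156,.16014]))*1e3
h=R.from_quat(s["eef_rot"]).as_matrix();M=h;h=np.degrees(np.arctan2(h[1,0],h[0,0]))
print("t",s["clock"],"sq origin crate",(t+[36,-36]).round(2),"z",s["tool_pos"][2].round(4),"sq yaw",round(h-45,2),"F crate",F.round(2),"Fz",s["contact_force"][2].round(2),"M",s["moment"].round(3))
# tool-axes shift per 1 mm crate +x, +y
print("per mm +x",(M.T@np.r_[E[0],0]).round(3)," +y",(M.T@np.r_[E[1],0]).round(3))
E
python3 st.py
```

```text
t 12.325 sq origin crate [ 34.76 -76.25] z 0.0871 sq yaw 1.57 F crate [ 0.04 -0.07] Fz -2.77 M [-0.061  0.113 -0.021]
per mm +x [0.707 0.707 0.   ]  +y [ 0.707 -0.707  0.   ]
```

Call:
play_rows --translation '[[0.002, 0.002, 0], [0.002, 0.002, 0], [0.002, 0.002, 0], [0.001, 0.001, 0], [0.0008, 0.0008, 0], [0, 0, 0]]' --delta_rot '[[0, 0, 0], [0, 0, 0], [0, 0, 0], [0, 0, 0], [0, 0, 0], [0, 0, 0]]' --grip '[-1, -1, -1, -1, -1, -1]'

```text
clock: 13.08
tool_pos: [0.4823, 0.1202, 0.0869]
eef_rot: [0.919, 0.395, 0.0, -0.0]
contact_force: [0.8, 0.1, -4.5]
opening: 0.152
finger_force: 35.0
```

Call:
play_rows --translation '[[0.0006, 0.0006, 0], [0.0006, 0.0006, 0], [0, 0, 0]]' --delta_rot '[[0, 0, 0], [0, 0, 0], [0, 0, 0]]' --grip '[-1, -1, -1]'

```text
clock: 13.45
tool_pos: [0.484, 0.1202, 0.0869]
eef_rot: [0.919, 0.395, 0.0, -0.0]
contact_force: [-0.1, 0.1, -3.0]
opening: 0.155
finger_force: 35.0
```

```bash
python3 st.py
```

```text
t 13.45 sq origin crate [ 47.36 -76.29] z 0.0869 sq yaw 1.56 F crate [-0.11  0.06] Fz -3.03 M [-0.056  0.097  0.014]
per mm +x [0.708 0.707 0.   ]  +y [ 0.707 -0.708  0.   ]
```

Call:
play_rows --translation '[[0.0005, 0.0005, 0], [0, 0, 0]]' --delta_rot '[[0, 0, 0], [0, 0, 0]]' --grip '[-1, -1]'

```text
clock: 13.7
tool_pos: [0.4848, 0.1202, 0.0869]
eef_rot: [0.919, 0.395, 0.0, 0.0]
contact_force: [-0.8, 0.2, -3.2]
opening: 0.156
finger_force: 35.0
```

Call:
play_rows --translation '[[0.0005, 0.0005, 0], [0, 0, 0]]' --delta_rot '[[0, 0, 0], [0, 0, 0]]' --grip '[-1, -1]'

```text
clock: 13.95
tool_pos: [0.4855, 0.1202, 0.0869]
eef_rot: [0.919, 0.395, 0.0, 0.0]
contact_force: [-0.4, -0.8, -3.3]
opening: 0.152
finger_force: 35.0
```

Call:
play_rows --translation '[[0.0005, 0.0005, 0], [0, 0, 0]]' --delta_rot '[[0, 0, 0], [0, 0, 0]]' --grip '[-1, -1]'

```text
clock: 14.2
tool_pos: [0.4862, 0.1202, 0.0869]
eef_rot: [0.919, 0.395, 0.0, -0.0]
contact_force: [0.1, -0.2, -3.2]
opening: 0.158
finger_force: 35.0
```

```bash
python3 st.py
```

```text
t 14.2 sq origin crate [ 49.48 -76.3 ] z 0.0869 sq yaw 1.56 F crate [ 0.14 -0.22] Fz -3.23 M [-0.079  0.099 -0.047]
per mm +x [0.708 0.707 0.   ]  +y [ 0.707 -0.708  0.   ]
```

Call:
play_rows --translation '[[0.0004, 0.0004, 0], [0, 0, 0]]' --delta_rot '[[0, 0, 0], [0, 0, 0]]' --grip '[-1, -1]'

```text
clock: 14.45
tool_pos: [0.4867, 0.1203, 0.0869]
eef_rot: [0.919, 0.395, 0.0, -0.0]
contact_force: [0.2, -0.1, -2.5]
opening: 0.153
finger_force: 35.0
```

Call:
play_rows --translation '[[0.0004, 0.0004, 0], [0, 0, 0]]' --delta_rot '[[0, 0, 0], [0, 0, 0]]' --grip '[-1, -1]'

```text
clock: 14.7
tool_pos: [0.4873, 0.1203, 0.0869]
eef_rot: [0.919, 0.395, 0.0, -0.0]
contact_force: [0.4, -0.4, -3.4]
opening: 0.152
finger_force: 35.0
```

```bash
python3 st.py
```

```text
t 14.7 sq origin crate [ 50.6  -76.29] z 0.0869 sq yaw 1.56 F crate [ 0.43 -0.39] Fz -3.37 M [-0.08   0.083 -0.025]
per mm +x [0.708 0.707 0.   ]  +y [ 0.707 -0.708  0.   ]
```

Call:
play_rows --translation '[[0.0004, 0.0004, 0], [0, 0, 0]]' --delta_rot '[[0, 0, 0], [0, 0, 0]]' --grip '[-1, -1]'

```text
clock: 14.95
tool_pos: [0.4879, 0.1203, 0.0869]
eef_rot: [0.919, 0.395, 0.0, -0.0]
contact_force: [0.5, -0.6, -3.1]
opening: 0.156
finger_force: 35.0
```

Call:
play_rows --translation '[[0.0004, 0.0004, 0], [0, 0, 0]]' --delta_rot '[[0, 0, 0], [0, 0, 0]]' --grip '[-1, -1]'

```text
clock: 15.2
tool_pos: [0.4885, 0.1203, 0.0869]
eef_rot: [0.919, 0.395, 0.0, 0.0]
contact_force: [0.7, 0.2, -4.2]
opening: 0.152
finger_force: 35.0
```

Call:
play_rows --translation '[[0.0003, 0.0003, 0], [0, 0, 0]]' --delta_rot '[[0, 0, 0], [0, 0, 0]]' --grip '[-1, -1]'

```text
clock: 15.45
tool_pos: [0.4886, 0.1203, 0.0869]
eef_rot: [0.919, 0.395, -0.0, -0.0]
contact_force: [-0.5, -0.0, -3.2]
opening: 0.154
finger_force: 35.0
```

```bash
python3 st.py
```

```text
t 15.45 sq origin crate [ 51.96 -76.27] z 0.0869 sq yaw 1.57 F crate [-0.5  -0.03] Fz -3.17 M [-0.039  0.23   0.049]
per mm +x [ 0.708  0.707 -0.   ]  +y [ 0.707 -0.708  0.   ]
```

Call:
play_rows --translation '[[0.0002, 0.0002, 0], [0, 0, 0]]' --delta_rot '[[0, 0, 0], [0, 0, 0]]' --grip '[-1, -1]'

```text
clock: 15.7
tool_pos: [0.4887, 0.1204, 0.0869]
eef_rot: [0.919, 0.395, -0.0, -0.0]
contact_force: [-1.2, 0.6, -2.6]
opening: 0.157
finger_force: 35.0
```

```bash
python3 st.py
```

```text
t 15.7 sq origin crate [ 52.07 -76.25] z 0.0869 sq yaw 1.57 F crate [-1.2   0.63] Fz -2.59 M [-0.083  0.299  0.049]
per mm +x [ 0.707  0.707 -0.001]  +y [ 0.707 -0.707  0.   ]
```

Call:
play_rows --translation '[[0.0002, 0.0002, 0], [0, 0, 0]]' --delta_rot '[[0, 0, 0], [0, 0, 0]]' --grip '[-1, -1]'

```text
clock: 15.95
tool_pos: [0.4888, 0.1203, 0.0869]
eef_rot: [0.919, 0.395, -0.0, -0.0]
contact_force: [-1.2, -0.3, -2.3]
opening: 0.15
finger_force: 35.0
```

```bash
python3 st.py
```

```text
t 15.95 sq origin crate [ 52.13 -76.26] z 0.0869 sq yaw 1.57 F crate [-1.24 -0.27] Fz -2.29 M [-0.018  0.569  0.042]
per mm +x [ 0.707  0.707 -0.001]  +y [ 0.707 -0.707  0.   ]
```

Call:
play_rows --translation '[[-0.0008, -0.0008, 0], [-0.0015, 0.0015, 0], [-0.0018, 0.0018, 0], [-0.0018, 0.0018, 0], [-0.0014, 0.0014, 0], [-0.001, 0.001, 0], [0, 0, 0]]' --delta_rot '[[0, 0, 0], [0, 0, 0], [0, 0, 0], [0, 0, 0], [0, 0, 0], [0, 0, 0], [0, 0, 0]]' --grip '[-1, -1, -1, -1, -1, -1, -1]'

```text
clock: 16.82
tool_pos: [0.4885, 0.1095, 0.0869]
eef_rot: [0.919, 0.395, 0.0, 0.0]
contact_force: [0.2, 1.1, -2.8]
opening: 0.157
finger_force: 35.0
```

```bash
python3 st.py
```

```text
t 16.825 sq origin crate [ 51.57 -87.06] z 0.0869 sq yaw 1.55 F crate [0.27 1.06] Fz -2.82 M [-0.001  0.11  -0.014]
per mm +x [0.708 0.706 0.   ]  +y [ 0.706 -0.708 -0.   ]
```

Call:
play_rows --translation '[[-0.0006, 0.0006, 0], [-0.0006, 0.0006, 0], [-0.0006, 0.0006, 0], [0, 0, 0]]' --delta_rot '[[0, 0, 0], [0, 0, 0], [0, 0, 0], [0, 0, 0]]' --grip '[-1, -1, -1, -1]'

```text
clock: 17.32
tool_pos: [0.4886, 0.1071, 0.0869]
eef_rot: [0.919, 0.395, 0.0, 0.0]
contact_force: [-0.2, -0.4, -2.2]
opening: 0.156
finger_force: 35.0
```

```bash
python3 st.py
```

```text
t 17.325 sq origin crate [ 51.53 -89.53] z 0.0869 sq yaw 1.56 F crate [-0.25 -0.39] Fz -2.23 M [-0.005  0.139  0.026]
per mm +x [0.708 0.707 0.   ]  +y [ 0.707 -0.708 -0.   ]
```

Call:
play_rows --translation '[[-0.0006, 0.0006, 0], [-0.0006, 0.0006, 0], [-0.0006, 0.0006, 0], [0, 0, 0]]' --delta_rot '[[0, 0, 0], [0, 0, 0], [0, 0, 0], [0, 0, 0]]' --grip '[-1, -1, -1, -1]'

```text
clock: 17.82
tool_pos: [0.4886, 0.1051, 0.087]
eef_rot: [0.919, 0.395, 0.0, -0.0]
contact_force: [0.0, 2.6, -2.0]
opening: 0.159
finger_force: 35.0
```

```bash
python3 st.py
```

```text
t 17.825 sq origin crate [ 51.53 -91.46] z 0.087 sq yaw 1.58 F crate [0.1 2.6] Fz -2.0 M [ 0.601  0.15  -0.135]
per mm +x [0.707 0.707 0.   ]  +y [ 0.707 -0.707  0.001]
```

Call:
play_rows --translation '[[-0.0006, 0.0006, 0], [-0.0006, 0.0006, 0], [-0.0006, 0.0006, 0], [-0.0006, 0.0006, 0], [0, 0, 0]]' --delta_rot '[[0, 0, 0], [0, 0, 0], [0, 0, 0], [0, 0, 0], [0, 0, 0]]' --grip '[-1, -1, -1, -1, -1]'

```text
clock: 18.45
tool_pos: [0.4886, 0.101, 0.0869]
eef_rot: [0.919, 0.395, -0.0, -0.0]
contact_force: [-0.4, 1.9, -2.7]
opening: 0.159
finger_force: 35.0
```

```bash
python3 st.py
```

```text
t 18.45 sq origin crate [ 51.36 -95.57] z 0.0869 sq yaw 1.55 F crate [-0.33  1.92] Fz -2.66 M [ 0.549  0.278 -0.146]
per mm +x [ 0.708  0.706 -0.   ]  +y [ 0.706 -0.708 -0.   ]
```

Call:
play_rows --translation '[[-0.0006, 0.0006, 0], [-0.0006, 0.0006, 0], [-0.0006, 0.0006, 0], [0, 0, 0]]' --delta_rot '[[0, 0, 0], [0, 0, 0], [0, 0, 0], [0, 0, 0]]' --grip '[-1, -1, -1, -1]'

```text
clock: 18.95
tool_pos: [0.4887, 0.0985, 0.0869]
eef_rot: [0.919, 0.395, -0.0, 0.0]
contact_force: [-0.5, 2.9, -5.2]
opening: 0.157
finger_force: 35.0
```

```bash
python3 st.py
```

```text
t 18.95 sq origin crate [ 51.42 -98.08] z 0.0869 sq yaw 1.56 F crate [-0.42  2.96] Fz -5.17 M [ 0.588  0.26  -0.217]
per mm +x [ 0.708  0.707 -0.   ]  +y [ 0.707 -0.708 -0.   ]
```

Call:
play_rows --translation '[[-0.0005, 0.0005, 0], [-0.0005, 0.0005, 0], [0, 0, 0]]' --delta_rot '[[0, 0, 0], [0, 0, 0], [0, 0, 0]]' --grip '[-1, -1, -1]'

```text
clock: 19.32
tool_pos: [0.4887, 0.0971, 0.0869]
eef_rot: [0.919, 0.395, -0.0, -0.0]
contact_force: [-0.8, 1.9, -3.9]
opening: 0.155
finger_force: 35.0
```

```bash
python3 st.py
```

```text
t 19.325 sq origin crate [ 51.42 -99.45] z 0.0869 sq yaw 1.56 F crate [-0.7   1.91] Fz -3.91 M [ 0.581  0.351 -0.232]
per mm +x [ 0.708  0.707 -0.   ]  +y [ 0.707 -0.708 -0.   ]
```

Call:
play_rows --translation '[[-0.0004, 0.0004, 0], [-0.0004, 0.0004, 0], [0, 0, 0]]' --delta_rot '[[0, 0, 0], [0, 0, 0], [0, 0, 0]]' --grip '[-1, -1, -1]'

```text
clock: 19.7
tool_pos: [0.4888, 0.096, 0.0869]
eef_rot: [0.919, 0.395, -0.0, -0.0]
contact_force: [-1.3, 2.8, -3.2]
opening: 0.155
finger_force: 35.0
```

```bash
python3 st.py
```

```text
t 19.7 sq origin crate [  51.46 -100.58] z 0.0869 sq yaw 1.56 F crate [-1.27  2.82] Fz -3.23 M [ 0.624  0.375 -0.174]
per mm +x [ 0.708  0.707 -0.   ]  +y [ 0.707 -0.708 -0.   ]
```

Call:
play_rows --translation '[[-0.0004, 0.0004, 0], [-0.0004, 0.0004, 0], [0, 0, 0]]' --delta_rot '[[0, 0, 0], [0, 0, 0], [0, 0, 0]]' --grip '[-1, -1, -1]'

```text
clock: 20.08
tool_pos: [0.4888, 0.0949, 0.0869]
eef_rot: [0.919, 0.395, -0.0, 0.0]
contact_force: [-1.0, 3.5, -3.2]
opening: 0.156
finger_force: 35.0
```

```bash
python3 st.py
```

```text
t 20.075 sq origin crate [  51.44 -101.71] z 0.0869 sq yaw 1.56 F crate [-0.89  3.49] Fz -3.24 M [ 0.59   0.433 -0.186]
per mm +x [ 0.708  0.707 -0.   ]  +y [ 0.707 -0.708 -0.   ]
```

Call:
play_rows --translation '[[-0.0004, 0.0004, 0], [-0.0004, 0.0004, 0], [0, 0, 0]]' --delta_rot '[[0, 0, 0], [0, 0, 0], [0, 0, 0]]' --grip '[-1, -1, -1]'

```text
clock: 20.45
tool_pos: [0.4889, 0.0938, 0.0869]
eef_rot: [0.919, 0.395, -0.0, -0.0]
contact_force: [-1.8, 2.8, -3.7]
opening: 0.154
finger_force: 35.0
```

```bash
python3 st.py
```

```text
t 20.45 sq origin crate [  51.43 -102.8 ] z 0.0869 sq yaw 1.56 F crate [-1.75  2.89] Fz -3.68 M [ 0.584  0.424 -0.218]
per mm +x [ 0.708  0.707 -0.   ]  +y [ 0.707 -0.708  0.   ]
```

Call:
play_rows --translation '[[-0.0004, 0.0004, 0], [-0.0004, 0.0004, 0], [0, 0, 0]]' --delta_rot '[[0, 0, 0], [0, 0, 0], [0, 0, 0]]' --grip '[-1, -1, -1]'

```text
clock: 20.82
tool_pos: [0.4889, 0.0936, 0.087]
eef_rot: [0.918, 0.396, 0.0, -0.001]
contact_force: [-0.8, 5.7, -2.8]
opening: 0.157
finger_force: 35.1
```

```bash
python3 st.py
```

```text
t 20.825 sq origin crate [  51.49 -103.02] z 0.087 sq yaw 1.61 F crate [-0.6   5.71] Fz -2.79 M [ 1.146  0.484 -0.152]
per mm +x [ 0.707  0.707 -0.   ]  +y [ 0.707 -0.707  0.001]
```

Call:
play_rows --translation '[[0.0003, 0.0006, 0], [0.0003, 0.0006, 0], [0, 0, 0]]' --delta_rot '[[0, 0, 0], [0, 0, 0], [0, 0, 0]]' --grip '[-1, -1, -1]'

```text
clock: 21.2
tool_pos: [0.4893, 0.0935, 0.0868]
eef_rot: [0.918, 0.396, -0.001, -0.001]
contact_force: [-2.4, 4.8, -2.5]
opening: 0.157
finger_force: 35.1
```

```bash
python3 st.py
```

```text
t 21.2 sq origin crate [  51.87 -103.14] z 0.0868 sq yaw 1.64 F crate [-2.21  4.91] Fz -2.51 M [ 1.22   0.794 -0.191]
per mm +x [ 0.707  0.708 -0.002]  +y [ 0.708 -0.707  0.002]
```

Call:
play_rows --translation '[[0.0003, 0.0005, 0], [0, 0, 0]]' --delta_rot '[[0, 0, 0], [0, 0, 0]]' --grip '[-1, -1]'

```text
clock: 21.45
tool_pos: [0.4894, 0.0935, 0.0868]
eef_rot: [0.918, 0.396, -0.001, -0.001]
contact_force: [-3.9, 5.9, -1.3]
opening: 0.156
finger_force: 35.1
```

```bash
python3 st.py
```

```text
t 21.45 sq origin crate [  52.01 -103.13] z 0.0868 sq yaw 1.67 F crate [-3.77  5.98] Fz -1.34 M [ 1.225  0.926 -0.053]
per mm +x [ 0.706  0.708 -0.003]  +y [ 0.708 -0.706  0.002]
```

Call:
play_rows --translation '[[0.0003, 0.0006, 0], [0.0003, 0.0005, 0], [0.0002, 0.0005, 0], [0, 0, 0]]' --delta_rot '[[0, 0, 0], [0, 0, 0], [0, 0, 0], [0, 0, 0]]' --grip '[-1, -1, -1, -1]'

```text
clock: 21.95
tool_pos: [0.4898, 0.0933, 0.0866]
eef_rot: [0.918, 0.396, -0.002, -0.002]
contact_force: [-5.0, 6.5, -1.7]
opening: 0.153
finger_force: 35.1
```

```bash
python3 st.py
```

```text
t 21.95 sq origin crate [  52.4  -103.29] z 0.0866 sq yaw 1.71 F crate [-4.86  6.61] Fz -1.7 M [ 1.445  1.293 -0.009]
per mm +x [ 0.706  0.708 -0.006]  +y [ 0.708 -0.706  0.002]
```

Call:
play_rows --translation '[[0.0001, 0.0001, 0], [0, 0, 0]]' --delta_rot '[[0, 0, 0], [0, 0, 0]]' --grip '[-1, -1]'

```text
clock: 22.2
tool_pos: [0.4898, 0.0934, 0.0866]
eef_rot: [0.918, 0.396, -0.002, -0.002]
contact_force: [-5.6, 6.2, -2.4]
opening: 0.154
finger_force: 35.1
```

```bash
python3 st.py
```

```text
t 22.2 sq origin crate [  52.41 -103.26] z 0.0866 sq yaw 1.71 F crate [-5.4   6.37] Fz -2.38 M [ 1.496  1.32  -0.008]
per mm +x [ 0.706  0.708 -0.006]  +y [ 0.709 -0.706  0.002]
```

Call:
play_rows --translation '[[0.0002, 0.0006, 0], [0.0002, 0.0006, 0], [0, 0, 0], [0, 0, 0]]' --delta_rot '[[0, 0, 0], [0, 0, 0], [0, 0, 0], [0, 0, 0]]' --grip '[-1, -1, -1, -1]'

```text
clock: 22.7
tool_pos: [0.49, 0.0933, 0.0865]
eef_rot: [0.918, 0.397, -0.003, -0.003]
contact_force: [-7.2, 7.4, 0.6]
opening: 0.156
finger_force: 35.1
```

```bash
python3 st.py
```

```text
t 22.7 sq origin crate [  52.56 -103.33] z 0.0865 sq yaw 1.75 F crate [-7.04  7.64] Fz 0.64 M [ 1.62   1.608 -0.053]
per mm +x [ 0.705  0.709 -0.008]  +y [ 0.709 -0.705  0.003]
```

Call:
play_rows --translation '[[0, 0, 0], [0, 0, 0], [0, 0, 0], [0, 0, 0], [0, 0, 0]]' --delta_rot '[[0, 0, 0], [0, 0, 0], [0, 0, 0], [0, 0, 0], [0, 0, 0]]' --grip '[-1, -1, -1, -1, -1]'

```text
clock: 23.32
tool_pos: [0.49, 0.0933, 0.0865]
eef_rot: [0.918, 0.397, -0.003, -0.003]
contact_force: [-7.0, 7.0, -0.5]
opening: 0.155
finger_force: 35.1
```

```bash
python3 st.py; python3 - <<'E'
from h import *
for n in("side","scene"):
    im=r.snapshot(n);cv2.imwrite(f"pics/{n}5.png",im)
a=cv2.imread("pics/side5.png")[140:260,150:310];cv2.imwrite("pics/side5c.png",cv2.resize(a,(800,600),interpolation=cv2.INTER_CUBIC))
E
```

```text
t 23.325 sq origin crate [  52.53 -103.34] z 0.0865 sq yaw 1.75 F crate [-6.76  7.18] Fz -0.53 M [ 1.672  1.636 -0.011]
per mm +x [ 0.705  0.709 -0.008]  +y [ 0.709 -0.705  0.003]
```

View pics/side5c.png

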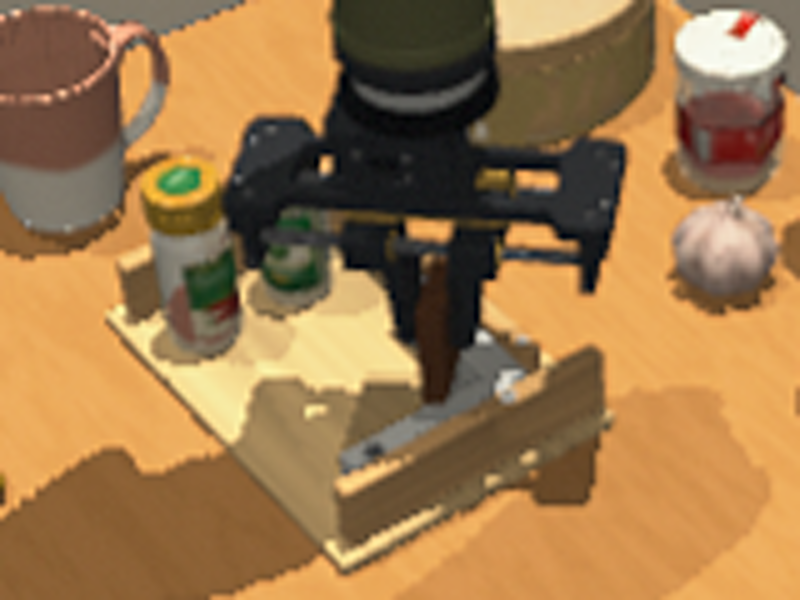

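Call:
play_rows --translation '[[0.0004, 0.0005, 0], [0, 0, 0], [0, 0, 0], [0, 0, 0], [0, 0, 0], [0, 0, 0], [0, 0, 0], [0, 0, 0], [0, 0, 0], [0, 0, 0]]' --delta_rot '[[0, 0, 0], [0, 0, 0], [0, 0, 0], [0, 0, 0], [0, 0, 0], [0, 0, 0], [0, 0, 0], [0, 0, 0], [0, 0, 0], [0, 0, 0]]' --grip '[-1, -1, -1, -1, -1, -1, -1, -1, -1, -1]'

```text
clock: 24.68
tool_pos: [0.4901, 0.0933, 0.0865]
eef_rot: [0.918, 0.397, -0.004, -0.003]
contact_force: [-7.4, 6.9, -0.2]
opening: 0.159
finger_force: 35.1
```

```bash
python3 st.py
```

```text
t 24.675 sq origin crate [  52.64 -103.32] z 0.0865 sq yaw 1.75 F crate [-7.18  7.08] Fz -0.19 M [ 1.673  1.773 -0.05 ]
per mm +x [ 0.705  0.709 -0.009]  +y [ 0.709 -0.705  0.003]
```

Call:
play_rows --translation '[[0, -0.0015, 0], [0, -0.0015, 0], [0, -0.002, 0], [0, -0.003, 0], [0, -0.004, 0], [0, -0.004, 0], [0, -0.003, 0], [0, 0, 0], [0, 0, -0.01], [0, 0, -0.02], [0, 0, -0.03], [0, 0, -0.03], [0, 0, -0.03], [0, 0, -0.025], [0, 0, -0.015], [0, 0, 0]]' --delta_rot '[[0, 0, 0], [0, 0, 0], [0, 0, 0], [0, 0, 0], [0, 0, 0], [0, 0, 0], [0, 0, 0], [0, 0, 0], [0, 0, 0], [0, 0, 0], [0, 0, 0], [0, 0, 0], [0, 0, 0], [0, 0, 0], [0, 0, 0], [0, 0, 0]]' --grip '[-1, -1, -1, -1, -1, -1, -1, -1, -1, -1, -1, -1, -1, -1, -1, -1]'

```text
clock: 26.68
tool_pos: [0.4811, 0.1041, 0.2482]
eef_rot: [0.919, 0.395, 0.001, 0.0]
contact_force: [0.4, -0.1, -3.8]
opening: 0.152
finger_force: 35.0
```

```bash
python3 - <<'E'
from h import *
import pickle
s=r.get_state();print(s["tool_pos"],s["clock"],s["contact_force"])
go([.4616,-.3102,.25],152.66)
c=cal("wrist");im=r.snapshot("wrist");cv2.imwrite("pics/w6raw.png",im);pickle.dump(c,open("cw6.pkl","wb"))
cv2.imwrite("pics/w6.png",cv2.resize(im[120:330,200:480],(800,600),interpolation=cv2.INTER_CUBIC))
E
```

```text
[0.48109965 0.10412757 0.24823005] 26.675 [ 0.3506345  -0.08236274 -3.7946577 ]
tool shift [-0.3142  0.2708 -0.0022]
heading x 46.55 tilt [0.0027 0.0009]
turn about tool z -106.11
```

View pics/w6.png

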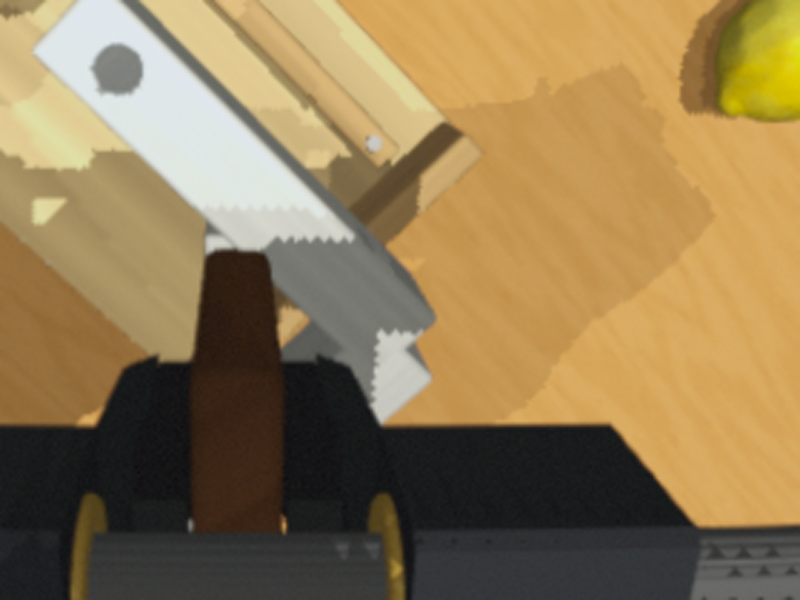

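Call:
play_rows --translation '[[-0.018, 0.0158, 0], [-0.03, 0.026, 0], [-0.034, 0.0295, 0], [-0.034, 0.0295, 0], [-0.034, 0.0295, 0], [-0.034, 0.0295, 0], [-0.034, 0.0295, 0], [-0.034, 0.0295, 0], [-0.03, 0.026, 0], [-0.02, 0.0165, 0], [-0.0122, 0.0095, 0], [0, 0, 0]]' --delta_rot '[[0, 0, 0], [0, 0, 0], [0, 0, 0], [0, 0, 0], [0, 0, 0], [0, 0, 0], [0, 0, 0], [0, 0, 0], [0, 0, 0], [0, 0, 0], [0, 0, 0], [0, 0, 0]]' --grip '[-1, -1, -1, -1, -1, -1, -1, -1, -1, -1, -1, -1]'

```text
clock: 28.22
tool_pos: [0.4606, -0.3106, 0.2463]
eef_rot: [0.919, 0.395, -0.0, -0.0]
contact_force: [-0.4, 0.4, -3.4]
opening: 0.158
finger_force: 35.0
```

Call:
play_rows --translation '[[0, 0, 0], [0, 0, 0], [0, 0, 0], [0, 0, 0], [0, 0, 0], [0, 0, 0], [0, 0, 0], [0, 0, 0], [0, 0, 0], [0, 0, 0], [0, 0, 0], [0, 0, 0], [0, 0, 0], [0, 0, 0]]' --delta_rot '[[0, 0, -6.1], [0, 0, -9], [0, 0, -9], [0, 0, -9], [0, 0, -9], [0, 0, -9], [0, 0, -9], [0, 0, -9], [0, 0, -9], [0, 0, -9], [0, 0, -9], [0, 0, -6], [0, 0, -4], [0, 0, 0]]' --grip '[-1, -1, -1, -1, -1, -1, -1, -1, -1, -1, -1, -1, -1, -1]'

```text
clock: 29.98
tool_pos: [0.4613, -0.3085, 0.2467]
eef_rot: [0.236, 0.972, 0.001, -0.001]
contact_force: [-0.0, -0.6, -3.3]
opening: 0.154
finger_force: 35.0
```

```bash
python3 - <<'E'
from h import *
s=r.get_state();print(s["tool_pos"],s["clock"])
go([.4616,-.3102,.099],152.66)
for n,z in (("end_board",.049),("chopping_board",.022)):
  for cam in ("side","scene"):
    r.snapshot(cam);c=cal(cam);d=r.silhouettes(cam,n)
    if d:
        k=max(cv2.findContours(d[0]["pixels"].astype(np.uint8),0,2)[0],key=cv2.contourArea)
        q=cv2.approxPolyDP(k,3,True)[:,0];print(n,cam,d[0]["confidence"],np.c_[q,ray(c,q,z)[:,:2].round(3)].tolist())
E
```

```text
[ 0.46133561 -0.30852901  0.24665722] 29.975
tool shift [-0.0012 -0.0015  0.1477]
heading x 152.74 tilt [-0.0007  0.0014]
turn about tool z 0.08
end_board side 0.68 [[269.0, 210.0, 0.556, 0.052], [219.0, 234.0, 0.408, 0.056], [218.0, 244.0, 0.388, 0.029], [222.0, 246.0, 0.393, 0.018], [268.0, 221.0, 0.53, 0.021]]
chopping_board side 0.77 [[295.0, 275.0, 0.491, -0.141], [257.0, 317.0, 0.354, -0.183], [257.0, 326.0, 0.341, -0.202], [360.0, 396.0, 0.408, -0.444], [369.0, 396.0, 0.422, -0.454], [403.0, 345.0, 0.553, -0.417], [403.0, 331.0, 0.578, -0.394], [332.0, 291.0, 0.529, -0.227], [324.0, 290.0, 0.516, -0.214], [310.0, 308.0, 0.46, -0.233], [302.0, 306.0, 0.449, -0.219], [300.0, 293.0, 0.468, -0.188], [311.0, 278.0, 0.515, -0.17]]
chopping_board scene 0.65 [[268.0, 290.0, 0.348, -0.19], [270.0, 298.0, 0.333, -0.22], [350.0, 337.0, 0.403, -0.456], [367.0, 325.0, 0.466, -0.452], [384.0, 301.0, 0.567, -0.416], [376.0, 293.0, 0.574, -0.379], [306.0, 263.0, 0.508, -0.159], [298.0, 263.0, 0.49, -0.144]]
```

Call:
play_rows --translation '[[-0.001, -0.0015, 0.02], [0, 0, 0.03], [0, 0, 0.03], [0, 0, 0.03], [0, 0, 0.02], [0, 0, 0.01], [0, 0, 0.005], [0, 0, 0.003], [0, 0, 0.001], [0, 0, 0]]' --delta_rot '[[0, 0, 0], [0, 0, 0], [0, 0, 0], [0, 0, 0], [0, 0, 0], [0, 0, 0], [0, 0, 0], [0, 0, 0], [0, 0, 0], [0, 0, 0]]' --grip '[-1, -1, -1, -1, -1, -1, -1, -1, -1, -1]'

```text
clock: 31.62
tool_pos: [0.4616, -0.3121, 0.0983]
eef_rot: [0.236, 0.972, -0.0, 0.0]
contact_force: [0.2, -1.1, -3.4]
opening: 0.154
finger_force: 35.0
```

```bash
python3 st.py
```

```text
t 31.625 sq origin crate [  12.9  -507.77] z 0.0983 sq yaw 107.66 F crate [ 0.21 -1.12] Fz -3.4 M [ 0.009 -0.021 -0.014]
per mm +x [-0.875  0.484  0.001]  +y [ 0.484  0.875 -0.   ]
```

Lower the last bit, open, and rise clear.

Call:
play_rows --translation '[[0, 0, 0.0007], [0, 0, 0.0005], [0, 0, 0], [0, 0, 0], [0, 0, 0], [0, 0, 0], [0, 0, 0], [0, 0, 0], [0, 0, 0], [0, 0, 0], [0, 0, 0], [0, 0, -0.005], [0, 0, -0.015], [0, 0, -0.03], [0, 0, -0.03], [0, 0, -0.03], [0, 0, -0.02], [0, 0, -0.01], [0, 0, 0]]' --delta_rot '[[0, 0, 0], [0, 0, 0], [0, 0, 0], [0, 0, 0], [0, 0, 0], [0, 0, 0], [0, 0, 0], [0, 0, 0], [0, 0, 0], [0, 0, 0], [0, 0, 0], [0, 0, 0], [0, 0, 0], [0, 0, 0], [0, 0, 0], [0, 0, 0], [0, 0, 0], [0, 0, 0], [0, 0, 0]]' --grip '[-1, -1, -1, -0.5, 0, 0.3, 0.5, 0.5, 0.5, 0.5, 0.5, 0.5, 0.5, 0.5, 0.5, 0.5, 0.5, 0.5, 0.5]'

```text
clock: 34.0
tool_pos: [0.4616, -0.3121, 0.2375]
eef_rot: [0.236, 0.972, -0.0, 0.001]
contact_force: [1.1, 0.2, -1.0]
opening: 0.749
finger_force: 0.0
```

```bash
python3 st.py; python3 - <<'E'
from h import *
go([.36,.12,.3])
im=r.snapshot("wrist");c=cal("wrist");cv2.imwrite("pics/w7raw.png",im)
d=r.silhouettes("wrist","assembly_square")
for e in d[:1]:
    k=max(cv2.findContours(e["pixels"].astype(np.uint8),0,2)[0],key=cv2.contourArea)
    q=cv2.approxPolyDP(k,3,True)[:,0];print(e["confidence"],e["pixels"].sum(),np.c_[q,ray(c,q,.052)[:,:2].round(3)].tolist())
E
```

```text
t 34.0 sq origin crate [  12.89 -507.8 ] z 0.2375 sq yaw 107.66 F crate [1.13 0.16] Fz -1.02 M [-0.053  0.006  0.008]
per mm +x [-0.875  0.484  0.001]  +y [ 0.484  0.875 -0.001]
tool shift [ 0.2887  0.3372 -0.063 ]
heading x 152.66 tilt [ 0.0013 -0.0007]
0.85 4357 [[255.0, 113.0, 0.38, -0.301], [243.0, 127.0, 0.386, -0.318], [277.0, 162.0, 0.433, -0.304], [275.0, 209.0, 0.477, -0.33], [247.0, 242.0, 0.497, -0.376], [261.0, 251.0, 0.514, -0.367], [322.0, 195.0, 0.486, -0.278], [322.0, 180.0, 0.471, -0.271]]
```

Call:
play_rows --translation '[[0.015, 0.018, -0.02], [0.028, 0.033, -0.02], [0.032, 0.037, -0.02], [0.032, 0.037, 0], [0.032, 0.037, 0], [0.032, 0.037, 0], [0.032, 0.037, 0], [0.032, 0.037, 0], [0.028, 0.033, 0], [0.0257, 0.03, 0], [0, 0, 0], [0, 0, 0]]' --delta_rot '[[0, 0, 0], [0, 0, 0], [0, 0, 0], [0, 0, 0], [0, 0, 0], [0, 0, 0], [0, 0, 0], [0, 0, 0], [0, 0, 0], [0, 0, 0], [0, 0, 0], [0, 0, 0]]' --grip '[0.5, 0.5, 0.5, 0.5, 0.5, 0.5, 0.5, 0.5, 0.5, 0.5, 0.5, 0.5]'

```text
clock: 35.6
tool_pos: [0.359, 0.1183, 0.2962]
eef_rot: [0.236, 0.972, -0.001, -0.001]
contact_force: [0.6, -0.5, 0.1]
opening: 0.753
finger_force: 0.0
```

```bash
python3 - <<'E'
from h import *
import pickle
c=cal("wrist");im=r.snapshot("wrist");cv2.imwrite("pics/w8raw.png",im);pickle.dump(c,open("cw8.pkl","wb"))
print(r.get_state()["tool_pos"])
cv2.imwrite("pics/w8.png",cv2.resize(im[135:315,235:455],None,fx=3.33333,fy=3.33333,interpolation=cv2.INTER_CUBIC))
E
```

```text
[0.35918915 0.11790787 0.29629524]
```

View pics/w8.png

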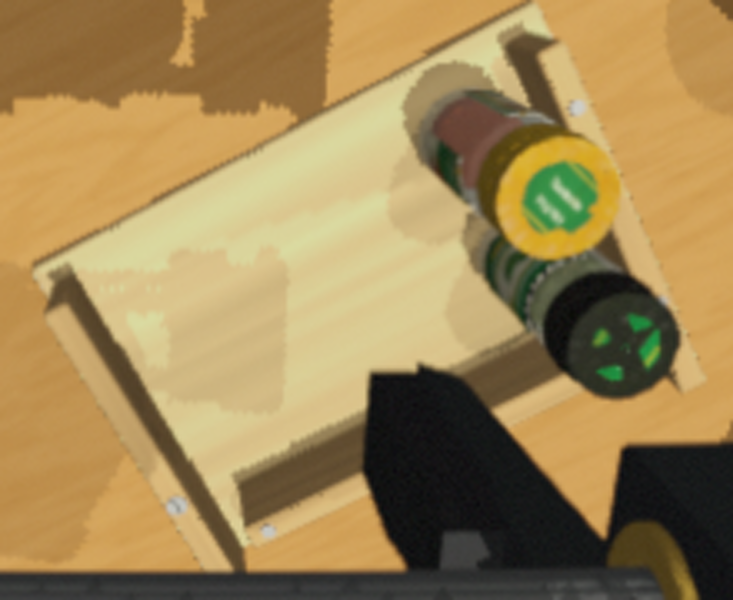

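```bash
python3 - <<'E'
from h import *
import pickle
c=pickle.load(open("cw8.pkl","rb"));g=cv2.cvtColor(cv2.imread("pics/w8raw.png"),cv2.COLOR_BGR2GRAY).astype(np.float32)
def line(a,b,z,name):
    f=lambda p:np.array(p)/3.33333-.35+[235,135]
    a,b=f(a),f(b);n=np.array([-(b-a)[1],(b-a)[0]]);n/=np.linalg.norm(n);P=[]
    for t in np.linspace(.05,.95,60):
        o=np.arange(-2,2.01,.2);s=(a+t*(b-a)+o[:,None]*n).astype(np.float32)
        v=cv2.remap(g,s[:,:1].T.copy(),s[:,1:].T.copy(),1)
        d=np.gradient(cv2.GaussianBlur(v,(0,0),2)[0]);P.append(s[np.argmax(np.abs(d))])
    w=ray(c,np.array(P),z)[:,:2]
    for _ in range(5):
        m=w.mean(0);V=np.linalg.svd(w-m)[2];e=np.abs((w-m)@V[1]);w=w[e<max(2*np.median(e),3e-4)]
    h=np.degrees(np.arctan2(V[0][1],V[0][0]));h=(h+45)%90-45
    print(name,len(w),"yaw",h.round(2),m.round(4))
line((66,303),(240,562),.049,"end inner top")
line((48,318),(205,562),.049,"end outer top")
line((70,268),(232,520),.009,"end inner bottom")
line((36,266),(530,4),.009,"base front")
line((566,48),(702,380),.049,"fixed end outer")
line((540,52),(570,110),.049,"fixed inner")
line((250,545),(365,488),.049,"back outer top")
E
```

```text
end inner top 45 yaw 2.64 [0.4703 0.0577]
end outer top 36 yaw 1.85 [0.4578 0.0462]
end inner bottom 38 yaw 1.99 [0.471  0.0564]
base front 51 yaw 1.66 [0.3872 0.1584]
fixed end outer 34 yaw 1.46 [0.4547 0.2699]
fixed inner 58 yaw 4.19 [0.4056 0.2586]
back outer top 59 yaw 2.26 [0.534  0.0992]
```

```bash
python3 -c "
from plant import r
print(r.finish_job())"
```

```text
the job is handed in; nothing more can be done
None
```

I pressed the square into the corner until both legs were flush, held it for over two seconds at about 7 N on each board by the wrist force, and put it back flat on the chopping board. In the last wrist picture the end board is about 0.2–1° off square (limit 1.15°), and I handed the job in at about 36 s; the hand-in gave no verdict back.

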